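Shear the top blank plate off the stack into the marking nest

ROBOT

A 6-joint arm with a two-finger parallel gripper is mounted at the origin on a cart in front of the work surface, level with it; the furniture and walls round the work are solid. World frame = base frame: x ahead of the robot, y to its left, z up, the work surface at z = 0. Lengths are in m, angles in rad, forces in N, time in s.
With the tool pointing down it reaches from about 0.35 to 0.775 m from the base axis. Payload 5.5 kg.
Tool frame: the origin (TCP) lies at the very end of the fingers, on their centre line; the grasp point (between the pads) lies 19 mm behind it; z points along the fingers, y is the line along which they close (so a half turn about z gives the same grasp; the last joint's range is limited). The gripper opens to 85 mm and grips with 20 to 120 N. Pads are 22 mm wide; open, the fingers measure 114 mm over their backs; the gripper's body (76 mm by 85 mm) begins 54 mm behind the grasp point. The pads swing forward as they close: fully open they stand 13 mm farther back than shut.
Start: joints at [-1.488, 0.313, 0.046, 1.304, 0, 1.431], TCP at [0.127, -0.561, 0.204] pointing down, gripper open.
Joint ranges: [-2.76, 2.76], [-0.86, 1.69], [-1.03, 1.26], [-2.2, 2.34], [-1.47, 1.5], [-3.14, 3.14]. Speed limits (rad/s): [2.57, 2.57, 3.14, 3.14, 3.14, 3.14].

INTERFACE

Orientations are given as a unit quaternion [w, x, y, z].
In Python, from workcell import get_state, read_camera, calibration, hand_in gives the robot as it stands.
- The arm moves only by the tool drive_tool, never from a script. Its argument "deltas" is a list that holds one entry, the list of rows, each a list of 7 numbers: the closure in counts, from 0 (fully open) to 255 (shut), then the shift along the tool's x, y, z in m, then the turn, a rotation vector about the tool's x, y, z in degrees. A call has 1 to 12 rows; each row is the pose to reach, as a shift and turn from the pose commanded when the call began, along the tool's axes at that moment; what a row does not reach only later rows make up. A row lasts 1/8 s, in which the tool goes at most 62.5 mm and 10.7 degrees, less where a joint would pass 70% of its speed; a pose out of reach is approached as far as the arm can. A call with a gripper value outside its range is refused whole. The fingers move at their own pace and stop on an object; "newtons" is the grip in N (left out, the last holds). Time passes only in rows, so rows that repeat a pose let the fingers close. It gives the time, the measured TCP pose, the force, the opening and the grip force at its end, in the units of the state.
- get_state(): the state, without advancing time (a new reading comes with each control period).
- read_camera(name): name is "scene" or "top" or "wrist"; returns (picture, depth): 420x560x3 uint8, red, green, blue; 420x560 float32, m along the optical axis (not along the pixel's ray), 0 where there is no reading.
- calibration(name): a dict with "mtx" (3x3 intrinsics, pixels), "world_from_camera" (4x4, takes a point from camera to world coordinates). Camera axes: x right, y up, looking along -z (the intrinsics and any distortion apply to the point x, -y, -z); pixel columns grow to the right and rows downward; lengths in m; the calibration is good to about 2 mm. A picture is of the moment at which its call begins: read the wrist's pose just before it. calibration takes no time and is no camera call; for the wrist camera it gives the pose at the moment of the call.
- hand_in(): hands the job in; it is judged then, once.
The state is a dict: "clock": time; "joint_pos": joint angles; "qvel": joint speeds; "tau": joint torques, N m; "tcp_pos": TCP position; "orientation": TCP orientation; "wrist_force": force on the tool from outside, world axes, zero at the start; "ft_torque": the same for the moment, N m; "finger_gap": finger opening in m; "grip_force": force on a finger pad.
Only numpy, scipy, OpenCV 4.12 (cv2) and the standard library are available. Lean on these libraries where they do the work, as an engineer would, in place of code of your own. Each camera call takes 0.05 s, during which the arm holds its last target. There are 200 camera calls.

TASK

Slide the top metal plate sideways off the stack in the blue feeder onto the green nest beside it, and go on so that the plate itself pushes the stiff red gauge bar fully back against its end wall. Keep the plate flat and sliding, never lifted, push on it with less than 25 N, and do not touch the gauge bar. Leave the other plates in the stack as they lie, do not disturb the reel, jar and carton round the feeder, and let go at the end.

Things in the scene. Friction and masses are not known exactly. Their poses are not given: they have to be found in the camera images.
- feeder: fixed blue plate feeder, 126 x 258 x 36 mm. It stands on a rubber plinth of unknown height (1 to 11 mm); heights here count from the underside of the blue base. Origin: in that underside (base runs y -137 to +121 mm). z up; y runs from nest to stack: the plate slides toward -y. Stack centre (0, +58) mm, black fences on three sides, tops 35 mm high. All of it is rigid.
- deck_edge (a point): middle of the near edge of the nest's green deck, (0, 4.5) mm in the feeder's frame. The deck lies a few mm lower than the underside of the top plate, so the plate tips and steps down as it crosses: its upper face sinks away under a fingertip that keeps its height, and the press must be felt and kept up. Black side rails 95 mm apart with flared entry, lower than the fences; end wall 36 mm high.
- top_plate_center (a point): centre (half-way up) of the top plate, bare aluminium, 90 (x) x 100 (y, along the slide) x 6 mm, about 0.16 kg, black dots at the corners. Its top face is 36 mm above the feeder's origin, about level with the fences, so its edges cannot be got at: press shut fingertips on its upper face and drag. Metal on metal slips more easily than fingertips on metal.
- top_plate: the same top plate; origin at the centre of its underside, z up, y along the slide
- seat (a point): fixed point of the feeder where the plate's centre lies when it is fully home, with the gauge bar back against the end wall: (0, -63.5, 29) mm in the feeder's frame
- lower_plate_1: plate number 1 from the bottom of the stack, same size and look as the top plate; origin at the centre of its underside (12 mm above the feeder's origin). Must stay put.
- lower_plate_2: plate number 2 from the bottom of the stack, same size and look as the top plate; origin at the centre of its underside (18 mm above the feeder's origin). Must stay put.
- lower_plate_3: plate number 3 from the bottom of the stack, same size and look as the top plate; origin at the centre of its underside (24 mm above the feeder's origin). Must stay put.
- gauge: red gauge bar across the nest, 86 x 12 x 12.5 mm, slides along the feeder's y on two rods. Origin: middle of the lower edge of its face toward the stack; somewhere from y -63.5 to -83.5 mm at the start, -113.5 mm when fully back. It takes a steady 1.3 N to push and stays where it is left. Too light a press on the plate (under about 8 N) slips over it instead of pushing the bar; 11 to 15 N downward does it.
- solder_reel: small grey-white reel of solder, 55 mm across, 45 mm high, standing; origin under its centre. Bystander.
- parts_jar: small white jar with red cap, 45 mm across, 61 mm high; origin under its centre. Bystander.
- meter_carton: small white and blue carton, 56 x 68 x 40 mm; origin under its centre. Bystander.
Not all that is in view belongs to the job. What is shaped like the top_plate but yellow is not meant.

How it is judged:
By the outcome, as a careful person would: the job done as asked, in the order asked, and still so for the second after the job is handed in, with the robot touching nothing.
It also fails if it takes over 53 s, if anything falls off the work surface, if the arm or the gripper's body presses on something with over 40 N, if the wrist force passes 120 N, or if a joint passes its speed limit or range.

## Working session

There is one attempt and no reset: what is moved stays moved. The work goes in short steps, Python scripts to look and compute and a tool call to move; the robot and the scene stay as the last step left them, time stands still between calls to the robot, and variables do not carry over. Pictures are saved under pics/ and viewed, at most 10 in all, crops included, and the job is handed in when it is done.

Besides the shell and the picture viewer there is one more tool, called after "Emit:" by a JSON object that holds its "name" and its "arguments", one argument or row to a line. drive_tool: Moves the arm, as the interface text tells. Its arguments: {"type":"object","properties":{"deltas":{"type":"array","items":{"type":"array","items":{"type":"array","items":{"type":"number"}}}},"newtons":{"type":"number"}},"required":["deltas"]}

```bash
mkdir -p pics; ls; cat > h.py <<'E'
import numpy as np, cv2
from workcell import *
def snap(name,fn):
    T=calibration(name); im,d=read_camera(name)
    cv2.imwrite(f'pics/{fn}.png',im[:,:,::-1]); np.savez(f'{fn}.npz',im=im,d=d,M=T['mtx'],T=T['world_from_camera'])
    return im,d
def world(fn,u,v,d=None):
    z=np.load(f'{fn}.npz'); M=z['M']; 
    if d is None: d=float(np.median([x for x in z['d'][int(v)-1:int(v)+2,int(u)-1:int(u)+2].ravel() if x>0]))
    p=np.array([(u-M[0,2])/M[0,0]*d,-(v-M[1,2])/M[1,1]*d,-d,1]); return (z['T']@p)[:3]
E
python3 - <<'E'
from h import *
for n in('top','scene'):
    snap(n,n+'1'); c=calibration(n); print({k:v for k,v in c.items()})
print(get_state())
E
```

```text
pics
{'mtx': array([[535.48332129,   0.        , 278.4827288 ],
       [  0.        , 535.48332129, 210.8926592 ],
       [  0.        ,   0.        ,   1.        ]]), 'world_from_camera': array([[-0.01350201,  0.98865607, -0.14958902,  0.46867788],
       [-0.99988372, -0.01441031, -0.0049897 ,  0.01320044],
       [-0.00708872,  0.14950425,  0.98873567,  1.17374916],
       [ 0.        ,  0.        ,  0.        ,  1.        ]])}
{'mtx': array([[502.5946933 ,   0.        , 272.39529814],
       [  0.        , 502.5946933 , 206.10305354],
       [  0.        ,   0.        ,   1.        ]]), 'world_from_camera': array([[ 0.88712409,  0.23330251, -0.39822204,  0.2019564 ],
       [-0.46108824,  0.41022389, -0.78683797, -0.8094043 ],
       [-0.02021108,  0.88163842,  0.47149254,  0.56357406],
       [ 0.        ,  0.        ,  0.        ,  1.        ]])}
{'clock': 0.1, 'joint_pos': array([-1.48758287e+00,  3.13922157e-01,  4.50687132e-02,  1.30361844e+00,
       -6.45531636e-06,  1.43118031e+00]), 'qvel': array([-3.45117916e-05, -2.21654442e-03,  6.86453013e-04,  1.38297477e-03,
       -1.13519310e-03, -6.50047447e-04]), 'tau': array([ 3.83707855e-03, -4.81724954e+01,  2.99244761e+01,  1.28089372e-02,
       -1.27742919e-04, -3.36634443e-06]), 'tcp_pos': array([ 0.12700506, -0.56026384,  0.20269012]), 'orientation': array([-8.37537091e-04,  9.93799447e-01,  1.11184341e-01,  2.03969369e-05]), 'wrist_force': array([ 0.34030122, -0.87228358,  0.52739461]), 'ft_torque': array([ 0.04621588,  0.00739663, -0.01760723]), 'grip_force': 0.0, 'finger_gap': 0.08522077794583596}
```

View pics/top1.png

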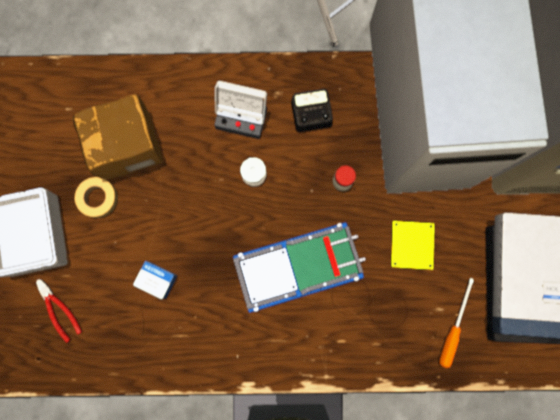

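View pics/scene1.png

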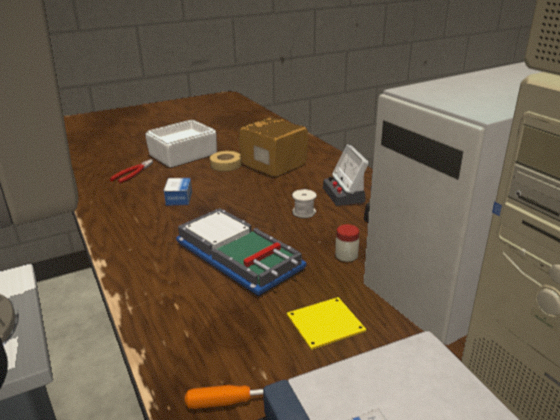

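The top view shows the feeder around (298,266): stack on the left, nest and red bar (332,256) on the right. The reel is at (253,171), jar (344,178), carton (154,280). The yellow decoy plate is at (413,245). I'll enlarge the feeder.

```bash
python3 - <<'E'
import cv2
im=cv2.imread('pics/top1.png')[215:320,225:370]
cv2.imwrite('pics/crop1.png',cv2.resize(im,None,fx=5.5,fy=5.5,interpolation=cv2.INTER_CUBIC))
E
```

```text
(no output)
```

View pics/crop1.png

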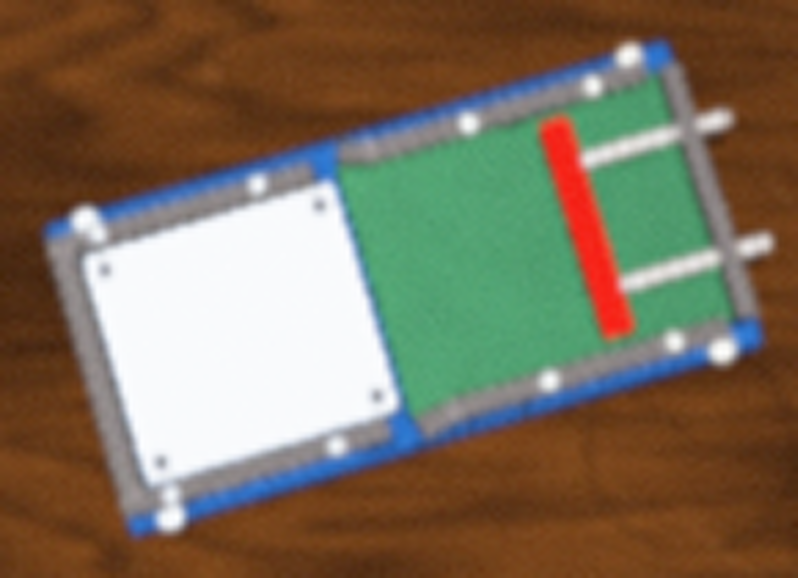

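The crop shows the plate dots at crop pixels (105,270), (320,205), (377,396) and (160,462). The bar ends are at about (555,125) and (617,332), and the end wall runs from about (675,65) to (745,320).

```bash
cat >> h.py <<'E'
def atz(fn,u,v,zw):
    a=world(fn,u,v,1.0); z=np.load(f'{fn}.npz')['T'][:3,3]; r=a-z; return z+r*(zw-z[2])/r[2]
E
python3 - <<'E'
from h import *
f=lambda x,y:(225+(x+.5)/5.5-.5,215+(y+.5)/5.5-.5)
P=[f(*p) for p in[(105,270),(320,205),(377,396),(160,462)]]
z=np.load('top1.npz'); d=z['d']
c=np.mean(P,0); pts=np.array([world('top1',c[0]+i,c[1]+j) for i in range(-12,13,4) for j in range(-12,13,4)])
print('plate z',pts[:,2].mean(),pts[:,2].std())
tb=np.array([world('top1',u,v)[2] for u,v in[(225,250),(250,225),(300,310),(330,300),(280,325)]]);print('table',tb)
zz=pts[:,2].mean()
W=np.array([atz('top1',*p,zz) for p in P]);print(W)
C=W.mean(0);print('C',C)
# -y feeder direction: dots 0->1 and 3->2
s=(W[1]-W[0]+W[2]-W[3])[:2];s/=np.linalg.norm(s);a=(W[0]-W[3]+W[1]-W[2])[:2];print('slide dir',s,np.degrees(np.arctan2(s[1],s[0])),'perp ang',np.degrees(np.arctan2(a[1],a[0])))
print('dims',np.linalg.norm(W[1]-W[0]),np.linalg.norm(W[3]-W[0]))
# feeder base corners at mid
for n,p,h in(('gaugeL',(555,125),None),('gaugeR',(617,332),None),('deck',(450,260),None),('wall',(705,190),None),('cornNE',(668,48),.01),('cornSE',(758,340),.01),('cornSW',(135,530),.01),('cornNW',(48,232),.01)):
    q=f(*p); w=world('top1',*q) if h is None else atz('top1',*q,h); r=w[:2]-C[:2]; print(n,w,'along',r@s,'perp',r@[-s[1],s[0]])
st=get_state();print(st['tcp_pos'],st['joint_pos'])
for n,(u,v) in dict(reel=(253,171),jar=(344,178),carton=(154,280)).items(): print(n,world('top1',u,v))
E
```

```text
plate z 0.04090013619936441 0.0008504308840422806
table [-0.00060268 -0.0013076  -0.00132579 -0.00190589 -0.00285508]
[[ 0.52854138  0.09383433  0.04090014]
 [ 0.55230431  0.01102784  0.04090014]
 [ 0.47928652 -0.00960681  0.04090014]
 [ 0.45559024  0.07321466  0.04090014]]
C [0.50393061 0.04211751 0.04090014]
slide dir [ 0.27545591 -0.96131371] -74.01081474858782 perp ang 15.781566389886763
dims 0.08614865915540597 0.07580923686656636
gaugeL [ 0.58182086 -0.08004088  0.04164695] along 0.13888785643296264 perp 0.0412277082990637
gaugeR [ 0.50216005 -0.10138361  0.04349607] along 0.13746188094449152 perp -0.04123029986855546
deck [ 0.53121483 -0.03906906  0.02829258] along 0.08556135999246822 perp 0.003865376156106822
wall [ 0.55600296 -0.13708421  0.04078127] along 0.1866127002513892 perp 0.0006956882922077787
cornNE [ 0.61509216 -0.12839568  0.01      ] along 0.19453676724515803 perp 0.05989225065138797
cornSE [ 0.49928061 -0.15990549  0.01      ] along 0.1929266098699504 perp -0.0601185379083374
cornSW [0.42927031 0.08474596 0.01      ] along -0.061544936669924256 perp -0.06002971243102659
cornNW [0.54543594 0.11848759 0.01      ] along -0.06198272387909951 perp 0.060936226361741425
[ 0.12700506 -0.56026384  0.20269012] [-1.48758287e+00  3.13922157e-01  4.50687132e-02  1.30361844e+00
 -6.45531636e-06  1.43118031e+00]
reel [0.72834124 0.07292925 0.04031504]
jar [ 0.70556488 -0.12102264  0.06073471]
carton [0.49699693 0.28279509 0.03991649]
```

```bash
cat >> h.py <<'E'
from scipy.spatial.transform import Rotation as Ro
def Rt(q): return Ro.from_quat([q[1],q[2],q[3],q[0]])
A=np.radians(-74.1); S=np.array([np.cos(A),np.sin(A),0]); C=np.array([.5039,.0421,.041])
def status():
    s=get_state(); R=Rt(s['orientation']); p=s['tcp_pos']; r=p-C
    print('t',round(s['clock'],2),'tcp',p.round(4),'along',round(r@S,4),'perp',round(r@[-S[1],S[0],0],4),'F',s['wrist_force'].round(2),'F.S',round(s['wrist_force']@S,2),'gap',round(s['finger_gap'],4)); print('tool axes\n',R.as_matrix().T.round(4)); return s,R
E
python3 - <<'E'
from h import *
s,R=status()
g=C+[0,0,.09]-8e-3*S; print('delta tool',R.inv().apply(g-s['tcp_pos']))
yaw=np.degrees(np.arctan2(*R.as_matrix()[:2,0][::-1])); print('yaw',yaw,'turn about tool z',-(105.9-yaw))
for v in range(200,400,30): print([world('top1',u,v).round(2).tolist() if np.load('top1.npz')['d'][v,u]>0 else 0 for u in(380,440,485,495,520,550)])
E
```

```text
t 0.1 tcp [ 0.127  -0.5603  0.2027] along 0.4761 perp -0.5275 F [ 0.34 -0.87  0.53] F.S 0.93 gap 0.0852
tool axes
 [[ 9.753e-01  2.210e-01  2.000e-04]
 [ 2.210e-01 -9.753e-01 -1.700e-03]
 [-1.000e-04  1.700e-03 -1.000e+00]]
delta tool [ 0.50023945 -0.51204924  0.07265375]
yaw 12.767177967562944 turn about tool z -93.13282203243706
[[0.67, -0.21, -0.0], [0.67, -0.34, -0.0], [0.66, -0.44, -0.0], [0.66, -0.46, -0.0], [0.66, -0.52, -0.0], [0.66, -0.58, -0.0]]
[[0.6, -0.2, -0.0], [0.6, -0.34, -0.0], [0.6, -0.43, -0.0], [0.59, -0.43, 0.06], [0.59, -0.47, 0.09], [0.59, -0.53, 0.09]]
[[0.53, -0.2, -0.0], [0.53, -0.33, -0.0], [0.53, -0.43, -0.0], [0.53, -0.43, 0.05], [0.53, -0.47, 0.09], [0.52, -0.53, 0.09]]
[[0.47, -0.2, -0.0], [0.47, -0.33, -0.0], [0.47, -0.43, -0.0], [0.47, -0.42, 0.06], [0.47, -0.46, 0.09], [0.47, -0.52, 0.09]]
[[0.41, -0.2, -0.0], [0.4, -0.32, -0.0], [0.4, -0.42, -0.0], [0.41, -0.42, 0.06], [0.41, -0.46, 0.09], [0.41, -0.52, 0.09]]
[[0.34, -0.19, -0.0], [0.34, -0.32, -0.0], [0.34, -0.42, -0.0], [0.34, -0.44, -0.0], [0.34, -0.49, -0.0], [0.34, -0.55, -0.0]]
[[0.28, -0.19, -0.0], [0.28, -0.32, -0.0], [0.28, -0.41, -0.0], [0.28, -0.43, -0.0], [0.28, -0.49, -0.0], [0.28, -0.55, -0.0]]
```

Emit:
{"name": "drive_tool", "arguments": {
  "deltas": [
    [[255, 0.042, -0.043, 0, 0, 0, -8], [255, 0.084, -0.086, 0, 0, 0, -16], [255, 0.126, -0.129, 0, 0, 0, -24], [255, 0.168, -0.172, 0, 0, 0, -32], [255, 0.21, -0.215, 0, 0, 0, -40], [255, 0.252, -0.258, 0, 0, 0, -48], [255, 0.294, -0.301, 0.01, 0, 0, -56], [255, 0.336, -0.344, 0.022, 0, 0, -64], [255, 0.378, -0.387, 0.034, 0, 0, -72], [255, 0.42, -0.43, 0.046, 0, 0, -80], [255, 0.461, -0.472, 0.058, 0, 0, -87], [255, 0.5, -0.512, 0.072, 0, 0, -93.1]]
  ],
  "newtons": 60
}}

```text
clock: 1.6
tcp_pos: [0.5023, 0.051, 0.131]
orientation: [0.0, 0.601, 0.799, -0.0]
wrist_force: [0.7, -0.8, 0.8]
finger_gap: -0.0001
grip_force: 0.0
```

```bash
python3 -c "
from h import *
status()"
```

```text
t 1.6 tcp [0.5023 0.051  0.131 ] along -0.009 perp 0.0009 F [ 0.68 -0.81  0.8 ] F.S 0.97 gap -0.0001
tool axes
 [[-2.775e-01  9.607e-01 -4.000e-04]
 [ 9.607e-01  2.775e-01  2.000e-04]
 [ 3.000e-04 -3.000e-04 -1.000e+00]]
```

Emit:
{"name": "drive_tool", "arguments": {
  "deltas": [
    [[255, 0, 0, 0.05, 0, 0, 0], [255, 0, 0, 0.082, 0, 0, 0], [255, 0, 0, 0.085, 0, 0, 0], [255, 0, 0, 0.086, 0, 0, 0], [255, 0, 0, 0.086, 0, 0, 0]]
  ]
}}

```text
clock: 2.22
tcp_pos: [0.5029, 0.0486, 0.047]
orientation: [0.001, 0.603, 0.798, 0.001]
wrist_force: [-0.3, -0.4, 0.2]
finger_gap: -0.0002
grip_force: 0.0
```

Emit:
{"name": "drive_tool", "arguments": {
  "deltas": [
    [[255, 0, 0, 0.001, 0, 0, 0], [255, 0, 0, 0.002, 0, 0, 0], [255, 0, 0, 0.003, 0, 0, 0]]
  ]
}}

```text
clock: 2.6
tcp_pos: [0.5017, 0.0489, 0.0427]
orientation: [0.0, 0.603, 0.798, 0.0]
wrist_force: [0.1, -0.4, -0.8]
finger_gap: -0.0001
grip_force: 0.0
```

Emit:
{"name": "drive_tool", "arguments": {
  "deltas": [
    [[255, 0, 0, 0.0005, 0, 0, 0], [255, 0, 0, 0.001, 0, 0, 0], [255, 0, 0, 0.001, 0, 0, 0]]
  ]
}}

```text
clock: 2.98
tcp_pos: [0.5015, 0.049, 0.0414]
orientation: [-0.0, 0.603, 0.798, -0.0]
wrist_force: [-0.9, 0.8, -0.1]
finger_gap: 0.0003
grip_force: 0.0
```

Emit:
{"name": "drive_tool", "arguments": {
  "deltas": [
    [[255, 0, 0, 0.0005, 0, 0, 0], [255, 0, 0, 0.001, 0, 0, 0], [255, 0, 0, 0.001, 0, 0, 0]]
  ]
}}

```text
clock: 3.35
tcp_pos: [0.5015, 0.049, 0.0404]
orientation: [0.0, 0.603, 0.798, -0.0]
wrist_force: [0.1, -0.1, -0.5]
finger_gap: -0.0003
grip_force: 0.0
```

Emit:
{"name": "drive_tool", "arguments": {
  "deltas": [
    [[255, 0, 0, 0.0005, 0, 0, 0], [255, 0, 0, 0.001, 0, 0, 0], [255, 0, 0, 0.001, 0, 0, 0]]
  ]
}}

```text
clock: 3.72
tcp_pos: [0.5015, 0.049, 0.0394]
orientation: [-0.0, 0.603, 0.798, -0.0]
wrist_force: [0.0, -0.6, -0.8]
finger_gap: 0.0001
grip_force: 0.0
```

Emit:
{"name": "drive_tool", "arguments": {
  "deltas": [
    [[255, 0, 0, 0.0005, 0, 0, 0], [255, 0, 0, 0.001, 0, 0, 0], [255, 0, 0, 0.001, 0, 0, 0]]
  ]
}}

```text
clock: 4.1
tcp_pos: [0.5015, 0.049, 0.0384]
orientation: [-0.0, 0.603, 0.798, -0.0]
wrist_force: [0.4, -0.1, 0.5]
finger_gap: 0.0003
grip_force: 0.0
```

Emit:
{"name": "drive_tool", "arguments": {
  "deltas": [
    [[255, 0, 0, 0.0005, 0, 0, 0], [255, 0, 0, 0.001, 0, 0, 0], [255, 0, 0, 0.001, 0, 0, 0]]
  ]
}}

```text
clock: 4.47
tcp_pos: [0.5015, 0.049, 0.0374]
orientation: [0.0, 0.603, 0.798, -0.0]
wrist_force: [-0.5, 0.5, 0.6]
finger_gap: 0.0002
grip_force: 0.0
```

```bash
python3 - <<'E'
from h import *
a,d=snap('scene','scene2'); b,_=snap('wrist','wrist2')
a=cv2.resize(a[180:300,160:320],(560,420),interpolation=cv2.INTER_CUBIC)
cv2.imwrite('pics/comb2.png',cv2.resize(np.hstack([a,b])[:,:,::-1],(800,300)))
for u,v in[(205,222),(215,226),(225,228),(195,228)]: print(world('scene1',u,v))
print(get_state()['wrist_force'])
E
```

```text
[0.48839413 0.07102158 0.0403196 ]
[0.50093239 0.04618004 0.03969015]
[0.51472214 0.02536873 0.04161638]
[0.46109631 0.05625978 0.04127985]
[-0.96360676 -0.0859608  -0.31065719]
```

View pics/comb2.png

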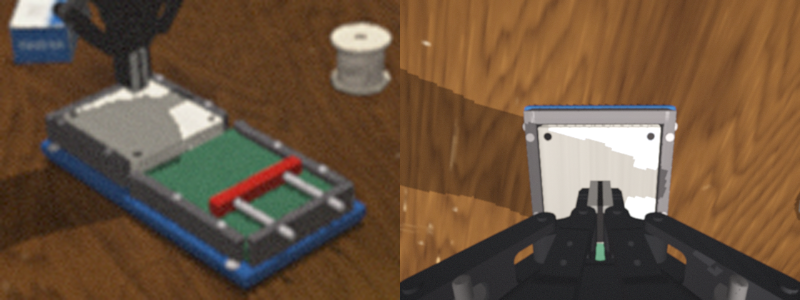

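The left half (scene crop) shows the shut fingertips standing over the stack, at about (138,85). In the right half (wrist view) they are centred over the plate at (600,190). No contact is felt yet, so I'll keep lowering slowly.

Emit:
{"name": "drive_tool", "arguments": {
  "deltas": [
    [[255, 0, 0, 0.0005, 0, 0, 0], [255, 0, 0, 0.001, 0, 0, 0], [255, 0, 0, 0.001, 0, 0, 0]]
  ]
}}

```text
clock: 4.95
tcp_pos: [0.5015, 0.0489, 0.0364]
orientation: [-0.0, 0.603, 0.798, -0.0]
wrist_force: [-0.5, -0.1, -0.3]
finger_gap: -0.0001
grip_force: 0.0
```

Emit:
{"name": "drive_tool", "arguments": {
  "deltas": [
    [[255, 0, 0, 0.0005, 0, 0, 0], [255, 0, 0, 0.001, 0, 0, 0], [255, 0, 0, 0.001, 0, 0, 0]]
  ]
}}

```text
clock: 5.32
tcp_pos: [0.5015, 0.049, 0.0354]
orientation: [-0.0, 0.603, 0.798, -0.0]
wrist_force: [0.8, -0.5, 0.7]
finger_gap: 0.0003
grip_force: 0.0
```

```bash
python3 - <<'E'
from h import *
s=get_state(); snap('wrist','wrist3'); print(s['tau'].round(2), s['tcp_pos'])
k=560/400
for u,v in[(560,150),(620,140),(650,180),(550,170),(480,80),(720,80),(600,185),(596,200),(605,205)]:
    U,V=(u-400)*k,v*1.4; print(u,v,world('wrist3',U,V).round(4))
E
```

```text
[-0.000e+00 -4.244e+01  2.526e+01 -1.000e-02 -0.000e+00 -0.000e+00] [0.50152749 0.04897076 0.03542052]
560 150 [0.4652 0.0648 0.0423]
620 140 [0.5056 0.0842 0.0422]
650 180 [0.5373 0.0603 0.0417]
550 170 [0.4615 0.0474 0.0422]
480 80 [3.809e-01 9.360e-02 2.000e-04]
720 80 [ 5.788e-01  1.498e-01 -3.000e-04]
600 185 [0.4974 0.0597 0.0746]
596 200 [0.4953 0.0591 0.0941]
605 205 [0.4999 0.0603 0.0995]
```

```bash
python3 - <<'E'
from h import *
for V in range(236,300,4): print(V,[world('wrist3',U,V).round(3).tolist() for U in(270,280,290)])
snap('scene','scene3')
for v in range(200,226,2): print(v,[world('scene3',u,v).round(3).tolist() for u in(212,215,218)])
im=cv2.imread('pics/scene3.png')[190:235,180:250]
cv2.imwrite('pics/c3.png',cv2.resize(im,None,fx=10,fy=10,interpolation=cv2.INTER_CUBIC))
E
```

```text
236 [[0.492, 0.057, 0.042], [0.498, 0.059, 0.042], [0.503, 0.06, 0.042]]
240 [[0.493, 0.055, 0.042], [0.498, 0.057, 0.042], [0.503, 0.058, 0.042]]
244 [[0.494, 0.053, 0.042], [0.499, 0.054, 0.042], [0.504, 0.056, 0.042]]
248 [[0.494, 0.051, 0.042], [0.5, 0.052, 0.042], [0.505, 0.054, 0.042]]
252 [[0.495, 0.049, 0.042], [0.5, 0.05, 0.042], [0.505, 0.052, 0.043]]
256 [[0.493, 0.059, 0.072], [0.497, 0.06, 0.071], [0.502, 0.061, 0.071]]
260 [[0.493, 0.058, 0.075], [0.497, 0.06, 0.076], [0.502, 0.061, 0.075]]
264 [[0.493, 0.059, 0.08], [0.497, 0.059, 0.079], [0.502, 0.061, 0.08]]
268 [[0.493, 0.059, 0.084], [0.497, 0.06, 0.084], [0.501, 0.061, 0.084]]
272 [[0.493, 0.059, 0.088], [0.497, 0.06, 0.087], [0.501, 0.061, 0.087]]
276 [[0.494, 0.059, 0.091], [0.497, 0.059, 0.09], [0.501, 0.061, 0.091]]
280 [[0.494, 0.059, 0.094], [0.497, 0.06, 0.094], [0.501, 0.061, 0.094]]
284 [[0.494, 0.059, 0.097], [0.497, 0.06, 0.097], [0.501, 0.061, 0.097]]
288 [[0.494, 0.059, 0.1], [0.497, 0.06, 0.1], [0.501, 0.061, 0.1]]
292 [[0.494, 0.06, 0.105], [0.498, 0.058, 0.101], [0.5, 0.062, 0.105]]
296 [[0.494, 0.
[... 296 characters left out ...]
0.092], [0.501, 0.037, 0.091], [0.509, 0.041, 0.087]]
208 [[0.496, 0.04, 0.087], [0.501, 0.038, 0.086], [0.508, 0.04, 0.083]]
210 [[0.495, 0.039, 0.082], [0.501, 0.038, 0.081], [0.508, 0.04, 0.078]]
212 [[0.495, 0.04, 0.077], [0.5, 0.038, 0.077], [0.508, 0.039, 0.074]]
214 [[0.495, 0.04, 0.073], [0.5, 0.037, 0.073], [0.507, 0.038, 0.071]]
216 [[0.494, 0.04, 0.068], [0.5, 0.037, 0.068], [0.508, 0.042, 0.063]]
218 [[0.5, 0.059, 0.053], [0.511, 0.072, 0.043], [0.518, 0.072, 0.041]]
220 [[0.504, 0.072, 0.04], [0.51, 0.068, 0.041], [0.515, 0.065, 0.041]]
222 [[0.502, 0.065, 0.04], [0.507, 0.061, 0.04], [0.512, 0.058, 0.04]]
224 [[0.498, 0.054, 0.041], [0.503, 0.052, 0.041], [0.509, 0.049, 0.041]]
```

View pics/c3.png

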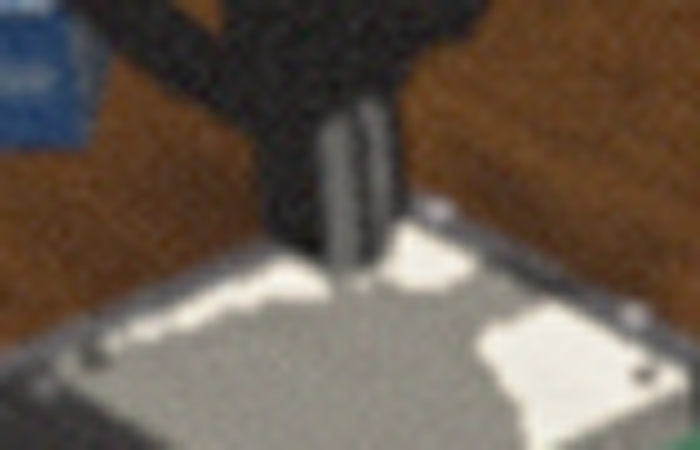

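The crop shows the fingertips ending at about crop (345,270), scene row 217. Depth puts them about 0.066 to 0.070 m high, while the plate is at 0.041 m. So the real fingertips are about 25 to 28 mm above the plate, although the reported TCP is already lower than it. I'll go by the pictures and the felt force, not the TCP reading: lower 18 mm, then feel for contact.

Emit:
{"name": "drive_tool", "arguments": {
  "deltas": [
    [[255, 0, 0, 0.006, 0, 0, 0], [255, 0, 0, 0.012, 0, 0, 0], [255, 0, 0, 0.016, 0, 0, 0], [255, 0, 0, 0.018, 0, 0, 0], [255, 0, 0, 0.018, 0, 0, 0]]
  ]
}}

```text
clock: 6.05
tcp_pos: [0.5014, 0.049, 0.0173]
orientation: [-0.0, 0.603, 0.798, -0.0]
wrist_force: [-0.2, 0.1, 0.6]
finger_gap: -0.0003
grip_force: 0.0
```

```bash
python3 - <<'E'
from h import *
status(); snap('scene','scene4'); snap('wrist','wrist4')
for V in range(220,262,3): print(V,world('wrist4',280,V).round(3).tolist(), end=' ')
print()
for v in range(206,232,2): print(v,[world('scene4',u,v).round(3).tolist() for u in(212,216)])
E
```

```text
t 6.05 tcp [0.5014 0.049  0.0173] along -0.0073 perp -0.0005 F [-0.18  0.08  0.64] F.S -0.13 gap -0.0003
tool axes
 [[-2.734e-01  9.619e-01  0.000e+00]
 [ 9.619e-01  2.734e-01 -4.000e-04]
 [-4.000e-04 -1.000e-04 -1.000e+00]]
220 [0.494, 0.073, 0.042] 223 [0.494, 0.071, 0.042] 226 [0.495, 0.07, 0.042] 229 [0.495, 0.069, 0.042] 232 [0.495, 0.067, 0.042] 235 [0.496, 0.066, 0.042] 238 [0.496, 0.064, 0.042] 241 [0.497, 0.063, 0.042] 244 [0.497, 0.061, 0.042] 247 [0.497, 0.06, 0.042] 250 [0.498, 0.058, 0.042] 253 [0.497, 0.06, 0.049] 256 [0.497, 0.06, 0.053] 259 [0.497, 0.06, 0.056] 
206 [[0.494, 0.034, 0.094], [0.505, 0.041, 0.088]]
208 [[0.494, 0.034, 0.09], [0.504, 0.041, 0.084]]
210 [[0.493, 0.034, 0.085], [0.503, 0.039, 0.08]]
212 [[0.494, 0.039, 0.078], [0.503, 0.037, 0.076]]
214 [[0.494, 0.039, 0.073], [0.502, 0.038, 0.072]]
216 [[0.494, 0.038, 0.069], [0.502, 0.038, 0.067]]
218 [[0.494, 0.04, 0.064], [0.501, 0.037, 0.063]]
220 [[0.493, 0.039, 0.06], [0.501, 0.036, 0.059]]
222 [[0.492, 0.038, 0.056], [0.501, 0.037, 0.054]]
224 [[0.493, 0.04, 0.05], [0.501, 0.038, 0.049]]
226 [[0.494, 0.044, 0.043], [0.502, 0.042, 0.042]]
228 [[0.491, 0.039, 0.042], [0.499, 0.036, 0.041]]
230 [[0.489, 0.032, 0.041], [0.496, 0.028, 0.041]]
```

The depth now confirms it: the tip is at about 0.048 m and the plate at 0.041–0.042 m, so about 6 mm is left.

Emit:
{"name": "drive_tool", "arguments": {
  "deltas": [
    [[255, 0, 0, 0.002, 0, 0, 0], [255, 0, 0, 0.004, 0, 0, 0], [255, 0, 0, 0.004, 0, 0, 0]]
  ]
}}

```text
clock: 6.52
tcp_pos: [0.5024, 0.0489, 0.0144]
orientation: [0.001, 0.603, 0.798, 0.0]
wrist_force: [-0.8, 0.4, 7.3]
finger_gap: 0.0
grip_force: 2.9
```

Emit:
{"name": "drive_tool", "arguments": {
  "deltas": [
    [[255, 0, 0, 0.0005, 0, 0, 0], [255, 0, 0, 0.001, 0, 0, 0], [255, 0, 0, 0.001, 0, 0, 0]]
  ]
}}

```text
clock: 6.9
tcp_pos: [0.5031, 0.0489, 0.0143]
orientation: [0.001, 0.603, 0.798, 0.001]
wrist_force: [-2.9, 0.2, 13.3]
finger_gap: 0.0001
grip_force: 6.3
```

Emit:
{"name": "drive_tool", "arguments": {
  "deltas": [
    [[255, -0.002, 0, 0, 0, 0, 0], [255, -0.005, 0, 0, 0, 0, 0], [255, -0.008, 0, 0, 0, 0, 0], [255, -0.011, 0, 0, 0, 0, 0], [255, -0.014, 0, 0, 0, 0, 0], [255, -0.015, 0, 0, 0, 0, 0]]
  ]
}}

```text
clock: 7.65
tcp_pos: [0.5078, 0.0348, 0.0143]
orientation: [0.002, 0.603, 0.798, 0.002]
wrist_force: [-0.6, 3.7, 10.8]
finger_gap: 0.0002
grip_force: 5.4
```

```bash
python3 - <<'E'
from h import *
status(); im,d=snap('top','top2'); snap('scene','scene5')
im=cv2.imread('pics/scene5.png')[190:300,165:315]
cv2.imwrite('pics/c5.png',cv2.resize(im,None,fx=5,fy=5,interpolation=cv2.INTER_CUBIC))
E
```

```text
t 7.65 tcp [0.5078 0.0348 0.0143] along 0.0081 perp 0.0018 F [-0.64  3.69 10.79] F.S -3.72 gap 0.0002
tool axes
 [[-2.736e-01  9.618e-01 -6.000e-04]
 [ 9.618e-01  2.736e-01  4.500e-03]
 [ 4.500e-03  7.000e-04 -1.000e+00]]
```

View pics/c5.png

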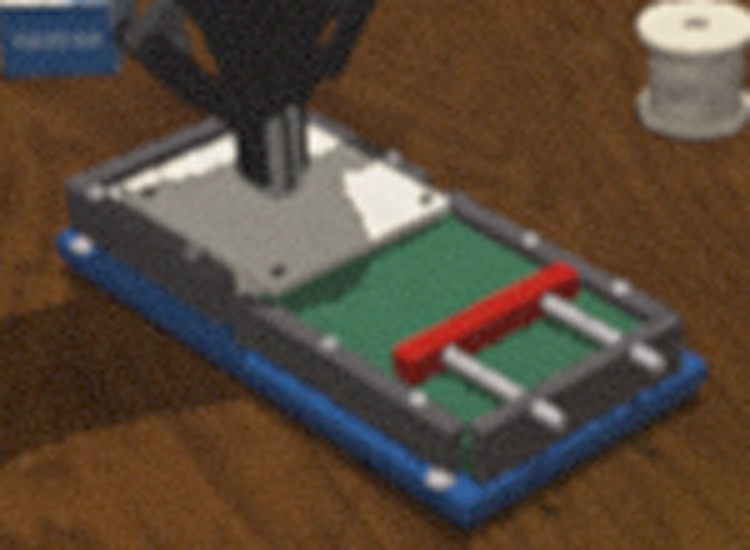

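The plate is sliding with the fingers: its front edge now overhangs the green deck, it lies flat, and the bar is untouched. I'll continue.

Emit:
{"name": "drive_tool", "arguments": {
  "deltas": [
    [[255, -0.003, 0, 0.0002, 0, 0, 0], [255, -0.006, 0, 0.0003, 0, 0, 0], [255, -0.01, 0, 0.0003, 0, 0, 0], [255, -0.014, 0, 0.0003, 0, 0, 0], [255, -0.018, 0, 0.0003, 0, 0, 0], [255, -0.022, 0, 0.0003, 0, 0, 0], [255, -0.025, 0, 0.0003, 0, 0, 0]]
  ]
}}

```text
clock: 8.62
tcp_pos: [0.5149, 0.0107, 0.0143]
orientation: [0.002, 0.603, 0.798, 0.002]
wrist_force: [-0.6, 2.1, 12.6]
finger_gap: 0.0002
grip_force: 6.2
```

Emit:
{"name": "drive_tool", "arguments": {
  "deltas": [
    [[255, -0.003, 0, 0, 0, 0, 0], [255, -0.006, 0, 0, 0, 0, 0], [255, -0.009, 0, 0, 0, 0, 0], [255, -0.01, 0, 0, 0, 0, 0]]
  ]
}}

```text
clock: 9.12
tcp_pos: [0.5176, 0.001, 0.0143]
orientation: [0.002, 0.603, 0.798, 0.002]
wrist_force: [-1.0, 2.5, 12.2]
finger_gap: -0.0002
grip_force: 6.1
```

Emit:
{"name": "drive_tool", "arguments": {
  "deltas": [
    [[255, -0.002, 0, 0, 0, 0, 0], [255, -0.004, 0, 0, 0, 0, 0], [255, -0.005, 0, 0, 0, 0, 0]]
  ]
}}

```text
clock: 9.5
tcp_pos: [0.5189, -0.0038, 0.0143]
orientation: [0.002, 0.603, 0.798, 0.002]
wrist_force: [-0.6, 1.9, 11.7]
finger_gap: 0.0
grip_force: 6.1
```

Emit:
{"name": "drive_tool", "arguments": {
  "deltas": [
    [[255, -0.002, 0, 0, 0, 0, 0], [255, -0.004, 0, 0, 0, 0, 0], [255, -0.005, 0, 0, 0, 0, 0]]
  ]
}}

```text
clock: 9.88
tcp_pos: [0.5203, -0.0087, 0.0143]
orientation: [0.002, 0.603, 0.798, 0.002]
wrist_force: [-1.0, 1.9, 11.9]
finger_gap: -0.0001
grip_force: 5.9
```

Emit:
{"name": "drive_tool", "arguments": {
  "deltas": [
    [[255, -0.002, 0, 0, 0, 0, 0], [255, -0.004, 0, 0, 0, 0, 0], [255, -0.005, 0, 0, 0, 0, 0]]
  ]
}}

```text
clock: 10.25
tcp_pos: [0.5215, -0.0136, 0.014]
orientation: [0.002, 0.603, 0.798, 0.001]
wrist_force: [-0.6, 0.9, 10.1]
finger_gap: 0.0004
grip_force: 5.1
```

Emit:
{"name": "drive_tool", "arguments": {
  "deltas": [
    [[255, -0.002, 0, 0.0004, 0, 0, 0], [255, -0.004, 0, 0.0006, 0, 0, 0], [255, -0.006, 0, 0.0008, 0, 0, 0], [255, -0.008, 0, 0.001, 0, 0, 0]]
  ]
}}

```text
clock: 10.75
tcp_pos: [0.5241, -0.0213, 0.0136]
orientation: [0.002, 0.603, 0.798, 0.002]
wrist_force: [-1.4, 1.5, 12.7]
finger_gap: -0.0001
grip_force: 7.0
```

Emit:
{"name": "drive_tool", "arguments": {
  "deltas": [
    [[255, -0.002, 0, 0.0002, 0, 0, 0], [255, -0.004, 0, 0.0004, 0, 0, 0], [255, -0.006, 0, 0.0005, 0, 0, 0], [255, -0.008, 0, 0.0006, 0, 0, 0]]
  ]
}}

```text
clock: 11.25
tcp_pos: [0.5265, -0.029, 0.0132]
orientation: [0.002, 0.603, 0.798, 0.002]
wrist_force: [-0.5, 1.5, 15.3]
finger_gap: 0.0003
grip_force: 7.5
```

Emit:
{"name": "drive_tool", "arguments": {
  "deltas": [
    [[255, -0.002, 0, 0, 0, 0, 0], [255, -0.004, 0, 0.0001, 0, 0, 0], [255, -0.006, 0, 0.0002, 0, 0, 0], [255, -0.008, 0, 0.0003, 0, 0, 0]]
  ]
}}

```text
clock: 11.75
tcp_pos: [0.5284, -0.0362, 0.013]
orientation: [0.002, 0.602, 0.798, 0.002]
wrist_force: [-0.7, 3.7, 16.8]
finger_gap: 0.0002
grip_force: 8.0
```

```bash
python3 - <<'E'
from h import *
status(); snap('scene','scene6')
im=cv2.imread('pics/scene6.png')[190:300,165:315]
cv2.imwrite('pics/c6.png',cv2.resize(im,None,fx=5,fy=5,interpolation=cv2.INTER_CUBIC))
E
```

```text
t 11.75 tcp [ 0.5284 -0.0362  0.013 ] along 0.082 perp 0.0021 F [-0.7   3.7  16.76] F.S -3.75 gap 0.0002
tool axes
 [[-2.741e-01  9.617e-01 -7.000e-04]
 [ 9.617e-01  2.741e-01  5.500e-03]
 [ 5.500e-03  8.000e-04 -1.000e+00]]
```

View pics/c6.png

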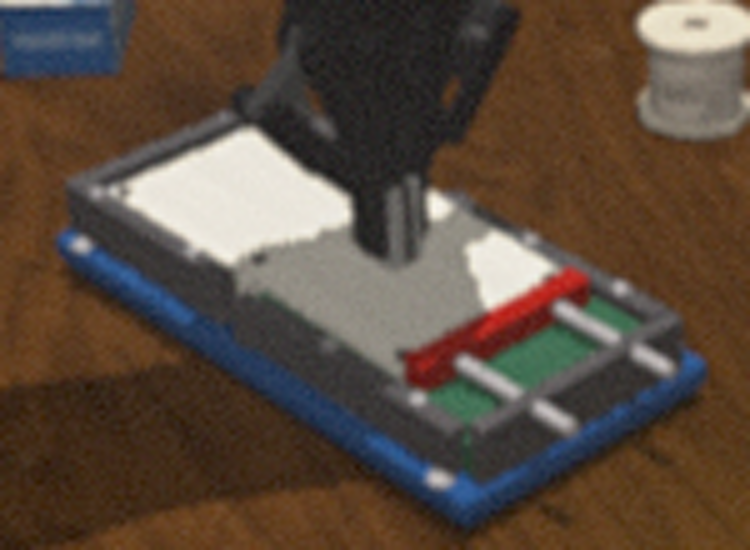

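The plate is inside the rails, slightly tilted on the stack edge, and touching and pushing the bar. The lower plates still lie in place. The rear edge drops off the stack about 11 mm further on, so I'll use short steps.

Emit:
{"name": "drive_tool", "arguments": {
  "deltas": [
    [[255, -0.002, 0, 0, 0, 0, 0], [255, -0.004, 0, 0, 0, 0, 0], [255, -0.006, 0, 0.0002, 0, 0, 0], [255, -0.008, 0, 0.0003, 0, 0, 0]]
  ]
}}

```text
clock: 12.3
tcp_pos: [0.5307, -0.0439, 0.0127]
orientation: [0.002, 0.602, 0.798, 0.002]
wrist_force: [-0.8, 4.5, 17.3]
finger_gap: 0.0001
grip_force: 8.1
```

Emit:
{"name": "drive_tool", "arguments": {
  "deltas": [
    [[255, -0.001, 0, 0, 0, 0, 0], [255, -0.002, 0, 0, 0, 0, 0]]
  ]
}}

```text
clock: 12.55
tcp_pos: [0.5313, -0.0458, 0.0127]
orientation: [0.002, 0.602, 0.798, 0.002]
wrist_force: [-1.3, 3.8, 14.9]
finger_gap: -0.0002
grip_force: 7.5
```

Emit:
{"name": "drive_tool", "arguments": {
  "deltas": [
    [[255, -0.001, 0, 0, 0, 0, 0], [255, -0.002, 0, 0, 0, 0, 0]]
  ]
}}

```text
clock: 12.8
tcp_pos: [0.5295, -0.0481, 0.0104]
orientation: [0.0, 0.603, 0.798, 0.0]
wrist_force: [-0.2, 2.0, 6.2]
finger_gap: 0.0002
grip_force: 3.0
```

The rear edge has dropped onto the deck and the press fell to 6 N. I'll restore it before going on.

Emit:
{"name": "drive_tool", "arguments": {
  "deltas": [
    [[255, 0, 0, 0.0005, 0, 0, 0], [255, 0, 0, 0.0013, 0, 0, 0], [255, 0, 0, 0.0013, 0, 0, 0]]
  ]
}}

```text
clock: 13.18
tcp_pos: [0.53, -0.0482, 0.0103]
orientation: [0.001, 0.603, 0.798, 0.001]
wrist_force: [-2.4, 0.9, 14.6]
finger_gap: -0.0
grip_force: 7.5
```

Emit:
{"name": "drive_tool", "arguments": {
  "deltas": [
    [[255, -0.002, 0, 0, 0, 0, 0], [255, -0.004, 0, 0, 0, 0, 0], [255, -0.006, 0, 0, 0, 0, 0], [255, -0.008, 0, 0, 0, 0, 0]]
  ]
}}

```text
clock: 13.68
tcp_pos: [0.5326, -0.0554, 0.0103]
orientation: [0.001, 0.603, 0.798, 0.001]
wrist_force: [-1.9, 3.0, 14.7]
finger_gap: 0.0001
grip_force: 7.1
```

Emit:
{"name": "drive_tool", "arguments": {
  "deltas": [
    [[255, -0.002, 0, 0, 0, 0, 0], [255, -0.004, 0, 0, 0, 0, 0], [255, -0.006, 0, 0, 0, 0, 0], [255, -0.008, 0, 0, 0, 0, 0]]
  ]
}}

```text
clock: 14.18
tcp_pos: [0.5348, -0.063, 0.0103]
orientation: [0.001, 0.603, 0.798, 0.001]
wrist_force: [-2.0, 3.6, 13.1]
finger_gap: -0.0002
grip_force: 7.0
```

Emit:
{"name": "drive_tool", "arguments": {
  "deltas": [
    [[255, -0.001, 0, 0, 0, 0, 0], [255, -0.002, 0, 0, 0, 0, 0], [255, -0.003, 0, 0, 0, 0, 0]]
  ]
}}

```text
clock: 14.55
tcp_pos: [0.5356, -0.066, 0.0103]
orientation: [0.001, 0.603, 0.798, 0.001]
wrist_force: [-0.9, 3.3, 14.5]
finger_gap: 0.0001
grip_force: 7.0
```

```bash
python3 - <<'E'
from h import *
status(); snap('scene','scene7'); snap('top','top7')
a=cv2.imread('pics/scene7.png')[200:300,200:315]; b=cv2.imread('pics/top7.png')[215:315,255:370]
cv2.imwrite('pics/c7.png',cv2.resize(np.hstack([a,b]),(800,348),interpolation=cv2.INTER_CUBIC))
E
```

```text
t 14.55 tcp [ 0.5356 -0.066   0.0103] along 0.1126 perp 0.0009 F [-0.89  3.29 14.47] F.S -3.41 gap 0.0001
tool axes
 [[-2.739e-01  9.618e-01  1.000e-04]
 [ 9.618e-01  2.739e-01  3.000e-03]
 [ 2.900e-03  9.000e-04 -1.000e+00]]
```

View pics/c7.png

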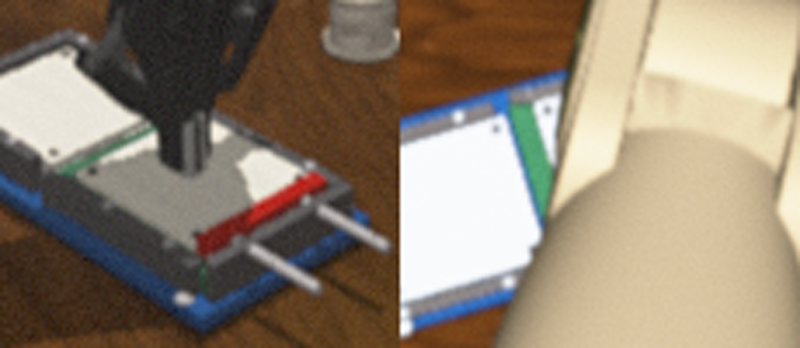

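The plate is flat in the nest and the bar is nearly at the end wall. In the left half, at (262,215), only a sliver of gap is left. I'll make short pushes until the wall is felt.

Emit:
{"name": "drive_tool", "arguments": {
  "deltas": [
    [[255, -0.001, 0, 0, 0, 0, 0], [255, -0.002, 0, 0, 0, 0, 0], [255, -0.002, 0, 0, 0, 0, 0]]
  ]
}}

```text
clock: 15.02
tcp_pos: [0.5362, -0.068, 0.0103]
orientation: [0.001, 0.603, 0.798, 0.001]
wrist_force: [-2.3, 3.3, 13.5]
finger_gap: 0.0001
grip_force: 6.8
```

Emit:
{"name": "drive_tool", "arguments": {
  "deltas": [
    [[255, -0.0005, 0, 0, 0, 0, 0], [255, -0.001, 0, 0, 0, 0, 0], [255, -0.001, 0, 0, 0, 0, 0]]
  ]
}}

```text
clock: 15.4
tcp_pos: [0.5364, -0.0686, 0.0103]
orientation: [0.001, 0.603, 0.798, 0.001]
wrist_force: [-1.9, 4.7, 14.3]
finger_gap: 0.0001
grip_force: 7.0
```

Emit:
{"name": "drive_tool", "arguments": {
  "deltas": [
    [[255, -0.0005, 0, 0, 0, 0, 0], [255, -0.001, 0, 0, 0, 0, 0], [255, -0.001, 0, 0, 0, 0, 0]]
  ]
}}

```text
clock: 15.78
tcp_pos: [0.5367, -0.0695, 0.0103]
orientation: [0.001, 0.602, 0.798, 0.001]
wrist_force: [-1.1, 4.7, 14.3]
finger_gap: 0.0
grip_force: 7.0
```

Emit:
{"name": "drive_tool", "arguments": {
  "deltas": [
    [[255, -0.0005, 0, 0, 0, 0, 0], [255, -0.001, 0, 0, 0, 0, 0], [255, -0.001, 0, 0, 0, 0, 0]]
  ]
}}

```text
clock: 16.15
tcp_pos: [0.537, -0.0704, 0.0103]
orientation: [0.001, 0.602, 0.798, 0.001]
wrist_force: [-0.7, 5.4, 13.9]
finger_gap: 0.0003
grip_force: 7.0
```

Emit:
{"name": "drive_tool", "arguments": {
  "deltas": [
    [[255, -0.0005, 0, 0, 0, 0, 0], [255, -0.001, 0, 0, 0, 0, 0], [255, -0.001, 0, 0, 0, 0, 0]]
  ]
}}

```text
clock: 16.52
tcp_pos: [0.5373, -0.0714, 0.0103]
orientation: [0.001, 0.602, 0.798, 0.002]
wrist_force: [-0.6, 3.8, 14.3]
finger_gap: 0.0002
grip_force: 7.0
```

Emit:
{"name": "drive_tool", "arguments": {
  "deltas": [
    [[255, -0.0005, 0, 0, 0, 0, 0], [255, -0.001, 0, 0, 0, 0, 0], [255, -0.001, 0, 0, 0, 0, 0]]
  ]
}}

```text
clock: 16.9
tcp_pos: [0.5375, -0.0723, 0.0103]
orientation: [0.001, 0.602, 0.798, 0.001]
wrist_force: [-1.9, 5.1, 13.8]
finger_gap: -0.0001
grip_force: 7.0
```

```bash
python3 - <<'E'
from h import *
snap('scene','scene8')
im=cv2.imread('pics/scene8.png')[215:300,215:320]
cv2.imwrite('pics/c8.png',cv2.resize(im,None,fx=7,fy=7,interpolation=cv2.INTER_CUBIC))
z=np.load('top1.npz'); 
E
```

View pics/c8.png

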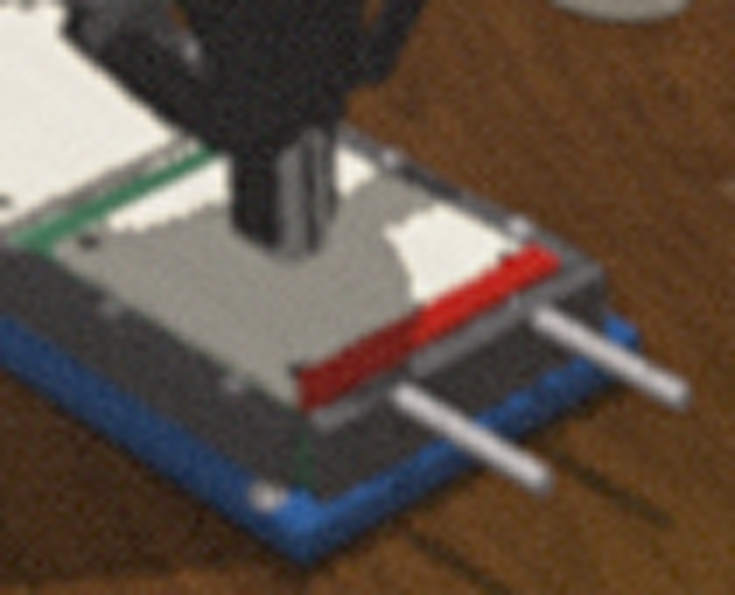

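The bar now lies flush against the end wall, with no green or gap between them, and the plate is flat with its front edge against the bar. One more push, then I'll compare the bar's position in numbers.

Emit:
{"name": "drive_tool", "arguments": {
  "deltas": [
    [[255, -0.001, 0, 0.0003, 0, 0, 0], [255, -0.002, 0, 0.0003, 0, 0, 0], [255, -0.003, 0, 0.0003, 0, 0, 0], [255, -0.003, 0, 0.0003, 0, 0, 0]]
  ]
}}

```text
clock: 17.45
tcp_pos: [0.5386, -0.0753, 0.0103]
orientation: [0.001, 0.602, 0.798, 0.002]
wrist_force: [-1.0, 4.5, 15.8]
finger_gap: -0.0
grip_force: 7.8
```

```bash
python3 - <<'E'
from h import *
status(); snap('scene','scene9')
for n in('scene6','scene7','scene8','scene9'):
    im=np.load(n+'.npz')['im'].astype(int); r=im[230:290,230:310]; w=np.clip(r[...,0]-r[...,1:].max(2)-40,0,None); v,u=np.mgrid[230:290,230:310]; print(n,(u*w).sum()/w.sum(),(v*w).sum()/w.sum())
E
```

```text
t 17.45 tcp [ 0.5386 -0.0753  0.0103] along 0.1224 perp 0.0012 F [-1.05  4.47 15.77] F.S -4.58 gap -0.0
tool axes
 [[-2.741e-01  9.617e-01  5.000e-04]
 [ 9.617e-01  2.741e-01  3.700e-03]
 [ 3.400e-03  1.500e-03 -1.000e+00]]
scene6 266.19764551038315 253.02742029833286
scene7 277.59384378607155 258.5619084263178
scene8 279.0563082133785 258.76325148179507
scene9 279.1279272981475 258.7340090877316
```

The bar did not move while the fingertips slipped on the plate, so it is hard against the wall. I'll let go straight up.

Emit:
{"name": "drive_tool", "arguments": {
  "deltas": [
    [[255, 0, 0, -0.002, 0, 0, 0], [255, 0, 0, -0.005, 0, 0, 0], [255, 0, 0, -0.015, 0, 0, 0], [255, 0, 0, -0.04, 0, 0, 0], [255, 0, 0, -0.08, 0, 0, 0], [255, 0, 0, -0.13, 0, 0, 0], [255, 0.03, 0, -0.16, 0, 0, 0], [255, 0.08, 0, -0.16, 0, 0, 0], [255, 0.13, 0, -0.16, 0, 0, 0], [255, 0.18, 0, -0.16, 0, 0, 0], [255, 0.22, 0, -0.16, 0, 0, 0], [255, 0.22, 0, -0.16, 0, 0, 0]]
  ]
}}

```text
clock: 19.0
tcp_pos: [0.4759, 0.1376, 0.1687]
orientation: [-0.0, 0.601, 0.799, -0.0]
wrist_force: [-0.4, 0.2, 0.1]
finger_gap: -0.0002
grip_force: 0.0
```

```bash
python3 - <<'E'
from h import *
status(); snap('scene','scene10'); snap('top','top10')
im=np.load('scene10.npz')['im'].astype(int); r=im[230:290,230:310]; w=np.clip(r[...,0]-r[...,1:].max(2)-40,0,None); v,u=np.mgrid[230:290,230:310]; print((u*w).sum()/w.sum(),(v*w).sum()/w.sum())
a=cv2.imread('pics/scene10.png')[195:300,170:315]; b=cv2.imread('pics/top10.png')[215:320,225:370]
cv2.imwrite('pics/c10.png',cv2.resize(np.hstack([a,b]),(800,290),interpolation=cv2.INTER_CUBIC))
E
```

```text
t 19.0 tcp [0.4759 0.1376 0.1687] along -0.0995 perp -0.0008 F [-0.35  0.2   0.13] F.S -0.29 gap -0.0002
tool axes
 [[-2.774e-01  9.607e-01  1.000e-04]
 [ 9.607e-01  2.774e-01 -2.000e-04]
 [-2.000e-04  1.000e-04 -1.000e+00]]
275.6074011883234 260.5272539395505
```

View pics/c10.png

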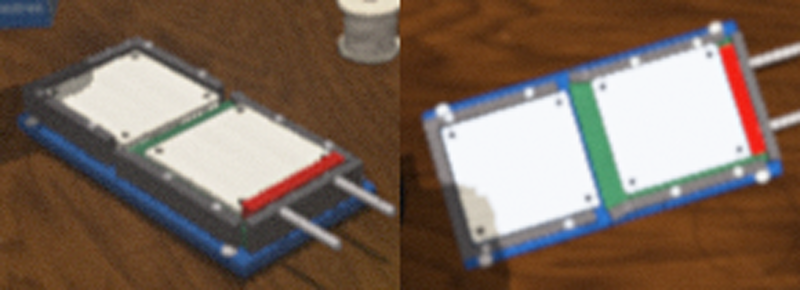

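The view shows the plate flat in the nest against the red bar, with the bar at the end wall and the lower stack still in its fences. A last check in numbers.

```bash
python3 - <<'E'
from h import *
for n in('top1','top10'):
    im=np.load(n+'.npz')['im'].astype(int)[220:300,300:375]; w=((im[...,0]-im[...,1:].max(2))>80).astype(float); v,u=np.mgrid[220:300,300:375]
    p=atz(n,(u*w).sum()/w.sum(),(v*w).sum()/w.sum(),.042 if 0 else .0435); print(n,'bar along',(p-C)@S)
# plate dots, crop px -> scale 800/290, offset (225,215)
k=290/800
q=lambda x,y:(225+(x-400)*k,215+y*k)
W=np.array([atz('top10',*q(*p),.037) for p in[(602,87),(709,53),(742,154),(630,184)]]); print('plate',(W.mean(0)-C)@S)
W=np.array([atz('top10',*q(*p),.035) for p in[(451,135),(559,101),(588,197),(480,230)]]); print('lower3',(W.mean(0)-C)@S)
E
```

```text
top1 bar along 0.13824332452909252
top10 bar along 0.17733846906085457
plate 0.12123246564567831
lower3 -4.425547530240132e-05
```

The bar is at 177.3 mm (177.5 expected fully back), the plate at 121.2 mm (121.5 expected), and the lower plate has not moved.

```bash
python3 -c "
from workcell import hand_in
print(hand_in())"
```

```text
the job is handed in; nothing more can be done
None
```

The job is handed in: the plate slid flat into the nest with about 17 N of push at most, the gauge bar is back against its end wall, the top lower plate has not moved, and the arm is clear after 19 s.

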